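Slip-test two printed machine feet

ROBOT

A 7-joint arm with a two-finger parallel gripper is mounted at the origin on the work surface. World frame = base frame: x ahead of the robot, y to its left, z up, the work surface at z = 0. Lengths are in m, angles in degrees, forces in N, time in s.
With the tool pointing down it reaches from about 0.425 to 0.875 m from the base axis. Payload 4.7 kg.
Tool frame: the origin (TCP) lies midway between the tips of the shut fingers; the grasp point (between the pads) lies 19 mm behind it; z points along the fingers, x is the direction in which the jaws open and shut, and the axes are right-handed (so a half turn about z gives the same grasp; the last joint's range is limited). The gripper opens to 87 mm and grips with 3 to 60 N. Pads are 19 mm wide; open, the fingers measure 117 mm over their backs; the gripper's body (75 mm by 190 mm) begins 51 mm behind the grasp point.
Start: joints at [-66.228, 18.392, -4.016, 83.108, 1.295, 78.541, -3.26], TCP at [0.254, 0.598, 0.223] pointing down, gripper open.
Joint ranges: [-163.93, 163.93], [-17.29, 119.83], [-79.2, 71.16], [3.27, 140.29], [-89.18, 269.18], [5.43, 117.66], [-154.24, 154.24]. Speed limits (degrees/s): [147.25, 147.25, 180, 180, 180, 180, 180].

INTERFACE

Orientations are given as [roll, pitch, yaw] about the fixed x, y, z axes, in that order (R = Rz(yaw) Ry(pitch) Rx(roll)).
In Python, from cell import telemetry, optics, env gives the robot as it stands.
- The arm moves only by the tool arm_command, never from a script. Its arguments are lists of equal length, an entry for each row: "translation": the shift along the tool's x, y, z in cm, a list of three; "twist": the turn about the tool's z in degrees. In form: {"translation": [[x, y, z], ...], "twist": [twist, ...]}. A call has 1 to 10 rows; each row shifts and turns the pose as measured when the row begins, along the tool's axes as they then stand; what a row does not reach is not made up. A row lasts 1/8 s, in which the tool goes at most 62.5 mm and 10.7 degrees, less where a joint would pass 70% of its speed; a pose out of reach is approached as far as the arm can. A call is refused whole if a number of a shift passes 6.25 or a number of a turn 10.7, either way. A call with a gripper value outside its range is refused whole. "grip" is the opening in per cent of the stroke, from 0 (shut) to 100 (fully open), set as the call begins (left out, the last holds). The fingers move at their own pace and stop on an object; "force" is the grip in N (left out, the last holds). Time passes only in rows, so rows that do not move let the fingers close. It gives the time, the measured TCP pose, the force and the opening at its end, in the units of the state.
- telemetry.get_obs(): the state, without advancing time (a new reading comes with each control period).
- optics.read_camera(name): name is "side" or "top" or "wrist"; returns a dict with "img" (420x560x3 uint8, blue, green, red), "fx", "fy", "cx", "cy" (pixels), "extrinsics" (4x4, takes a point from camera to world coordinates); the wrist camera has in their place "hand_eye" (4x4, takes a point from camera to tool coordinates, whose origin is the TCP and whose axes are the tool frame's). Camera axes: x right, y up, looking along -z (the intrinsics and any distortion apply to the point x, -y, -z); pixel columns grow to the right and rows downward; lengths in m; the calibration is good to about 2 mm. A picture is of the moment at which its call begins: read the wrist's pose just before it. There is no depth.
- env.sign_off(): hands the job in, once; it reports no verdict.
The state is a dict: "time_s": time; "qpos": joint angles; "joint_velocities": joint speeds; "effort": joint torques, N m; "tool_pos": TCP position; "tool_rot": TCP orientation; "force": force on the tool from outside, world axes, zero at the start; "wrist_torque": the same for the moment, N m; "grip_width": finger opening in m.
Only numpy, scipy, OpenCV 4.12 (cv2) and the standard library are available. Lean on these libraries where they do the work, as an engineer would, in place of code of your own. Each camera call takes 0.05 s, during which the arm holds its last target. There are 200 camera calls.

TASK

One of the two orange printed machine feet has a slick sole and the other a grippy one: try them one at a time by setting each, sole down, on the upper part of the tilted steel ramp, long side pointing downhill, and letting go. Leave the foot that slides down by itself lying in the catch pan, without handling it there; pick the foot that sticks off the ramp and set it down upright in the green tray.

Things in the scene. Friction and masses are not known exactly. Their poses are not given: they have to be found in the camera images.
- foot_a: One of two look-alike printed feet: orange block 52 x 36 x 34 mm on a dark sole 60 x 36 x 6 mm (together 40 high), a steel stud 12 mm wide, 10 high on top; about 130 g. Origin: centre of the sole's underside; x along its length, y across its 36 mm width, z up. One foot has a slick sole, the other a grippy one; only the ramp shows which. Starts upright on the table.
- foot_b: The other of two look-alike printed feet: orange block 52 x 36 x 34 mm on a dark sole 60 x 36 x 6 mm (together 40 high), a steel stud 12 mm wide, 10 high on top; about 130 g. Origin: centre of the sole's underside; x along its length, y across its 36 mm width, z up. One foot has a slick sole, the other a grippy one; only the ramp shows which. Starts upright on the table.
- ramp: Fixed ramp, 300 x 150 mm. Origin: centre of its underside; x uphill, z up. Steel bed, 18 degrees, from x = -40 mm (6 mm high) to +150 (68 high); set feet between the red stripes at x = 58 and 122 (middle x = 90: 48 high). 8 mm lips at y = +-72. Level catch pan x = -144 to -40: floor 4 high, side walls 26, end wall 34. A slick foot slides into the pan within 1 s; a grippy one stays put.
- keep_tray: Fixed open green tray, 130 x 130 x 22 mm outside, walls and floor 4 mm thick. Origin at the centre of its underside; x and y along its sides, z up. Place for the foot that sticks.
Not all that is in view belongs to the job. What is shaped like the foot_a but blue is not meant.

How it is judged (in metres and radians):
On the way, in this order (a step that is already met when the one before it is completed fails the run):
1. a first foot has been set on the upper part of the ramp (let go and at rest there, if it is the one that sticks) (((x of foot_a in the frame of ramp between 0.02 and 0.15 m and y of foot_a in the frame of ramp between -0.06 and 0.06 m and contact force between foot_a and ramp above 0.2 N) or (x of foot_b in the frame of ramp between 0.02 and 0.15 m and y of foot_b in the frame of ramp between -0.06 and 0.06 m and contact force between foot_b and ramp above 0.2 N and contact force between the fingers and foot_b below 0.1 N and linear speed of foot_b below 0.02 m/s))), for 0.1 s.
2. the second foot has been set on the upper part of the ramp (let go and at rest there, if it sticks), the slick foot being already in the catch pan or the grippy one already in the green tray ((((x of foot_a in the frame of ramp between -0.15 and -0.05 m and y of foot_a in the frame of ramp between -0.075 and 0.075 m and z of foot_a in the frame of ramp below 0.03 m and angle between foot_a's own z axis and vertical below 0.35 rad and linear speed of foot_a below 0.03 m/s) and (x of foot_b in the frame of ramp between 0.02 and 0.15 m and y of foot_b in the frame of ramp between -0.06 and 0.06 m and contact force between foot_b and ramp above 0.2 N and contact force between the fingers and foot_b below 0.1 N and linear speed of foot_b below 0.02 m/s)) or ((horizontal distance between foot_b and keep_tray below 0.05 m and z of foot_b in the frame of keep_tray below 0.02 m and angle between foot_b's own z axis and vertical below 0.2 rad and linear speed of foot_b below 0.03 m/s) and (x of foot_a in the frame of ramp between 0.02 and 0.15 m and y of foot_a in the frame of ramp between -0.06 and 0.06 m and contact force between foot_a and ramp above 0.2 N)))), for 0.1 s.
At the end, for the whole second after the job is handed in: The foot that slid rests in the catch pan, its origin at least 10 mm beyond the bed's low end, tilted under 20 degrees; the foot that stuck rests on the floor of the green tray, origin within 50 mm of the tray's centre and under 20 mm above its underside, tilted under 11 degrees (x of foot_a in the frame of ramp between -0.15 and -0.05 m and y of foot_a in the frame of ramp between -0.075 and 0.075 m and z of foot_a in the frame of ramp below 0.03 m and angle between foot_a's own z axis and vertical below 0.35 rad and linear speed of each of foot_a, foot_b below 0.03 m/s and horizontal distance between foot_b and keep_tray below 0.05 m and z of foot_b in the frame of keep_tray below 0.02 m and angle between foot_b's own z axis and vertical below 0.2 rad); the robot touches nothing.
It fails at once if the fingers touch the slick foot in the catch pan (x of foot_a in the frame of ramp between -0.15 and -0.05 m and y of foot_a in the frame of ramp between -0.075 and 0.075 m and z of foot_a in the frame of ramp below 0.05 m and contact force between the fingers and foot_a above 1 N).
It also fails if it takes over 69 s, if anything falls off the work surface, if the arm or the gripper's body presses on something with over 40 N, if the wrist force passes 120 N, or if a joint passes its speed limit or range.

## Working session

There is one attempt and no reset: what is moved stays moved. The work goes in short steps, Python scripts to look and compute and a tool call to move; the robot and the scene stay as the last step left them, time stands still between calls to the robot, and variables do not carry over. Pictures are saved under pics/ and viewed, about 8 in all and at most 12, crops included, and the job is handed in when it is done.

Besides the shell and the picture viewer there is one more tool, called after ">>>" as name(argument=value, ...) on one line, values as JSON. arm_command: Moves the arm, as the interface text tells. Its arguments: {"type":"object","properties":{"translation":{"type":"array","items":{"type":"array","items":{"type":"number"}}},"twist":{"type":"array","items":{"type":"number"}},"grip":{"type":"number"},"force":{"type":"number"}},"required":["translation","twist"]}

```bash
mkdir -p pics; python3 - <<'E'
from cell import telemetry, optics, env
import cv2,numpy as np
o=telemetry.get_obs();print(o)
for n in("top","side"):
    c=optics.read_camera(n);cv2.imwrite(f"pics/{n}0.png",c["img"]);print(n,{k:(np.round(v,4).tolist() if k=="extrinsics" else v) for k,v in c.items() if k!="img"})
E
```

```text
{'time_s': 0.0, 'qpos': array([-66.22776854,  18.43622766,  -4.01599714,  83.17342928,
         1.29631096,  78.53999196,  -3.26213782]), 'joint_velocities': array([ 0.1412535 ,  0.02200408,  0.07487823, -0.03412832, -0.11562632,
       -0.0502719 ,  0.10859003]), 'effort': array([ 1.29868763e-04, -4.91274691e+01, -4.03742613e-01, -3.12516475e+01,
       -6.38633547e-02,  4.40821680e-02,  1.56555138e-04]), 'tool_pos': array([0.25344348, 0.59797187, 0.22150658]), 'tool_rot': array([1.79993180e+02, 1.04333920e-01, 6.70360449e+01]), 'force': array([ 0.3490933 ,  0.42898195, -0.40002563]), 'wrist_torque': array([ 0.02239474, -0.0570718 , -0.00630617]), 'grip_width': 0.08710487479488384}
top {'fx': 485.9136474610349, 'fy': 485.9136474610349, 'cx': 284.7631408228522, 'cy': 216.56885324088591, 'extrinsics': [[0.0087, 0.9913, -0.1313, 0.3621], [-0.9999, 0.0076, -0.0088, -0.1193], [-0.0077, 0.1313, 0.9913, 1.0589], [0.0, 0.0, 0.0, 1.0]]}
side {'fx': 457.67371760314154, 'fy': 457.67371760314154, 'cx': 273.1999814149472, 'cy': 212.2525831634003, 'extrinsics': [[-0.8393, 0.3085, -0.4478, 0.1187], [-0.5436, -0.4933, 0.6791, 0.433], [-0.0114, 0.8133, 0.5817, 0.4971], [0.0, 0.0, 0.0, 1.0]]}
```

View pics/top0.png

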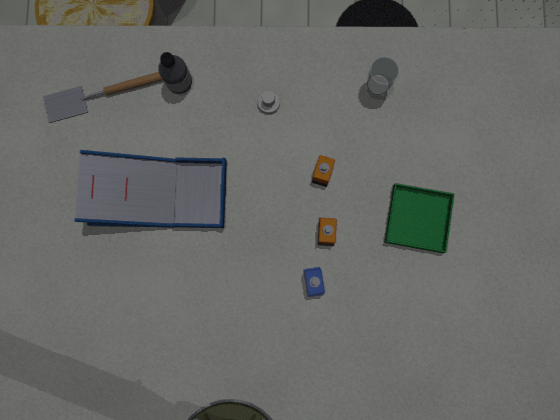

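View pics/side0.png

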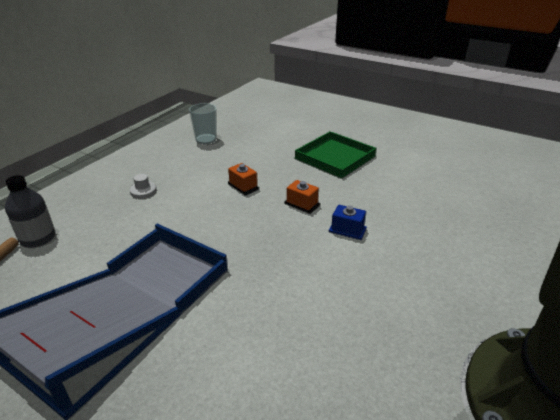

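The orange feet in the top view are at (323,170) and (327,232). The look-alikes are the blue foot at (314,282) and the white knob at (268,100), and I'm rejecting both. The ramp is at (150,190) with its stripes at columns 93 and 127, so uphill is to the left. The tray is at (420,218).

```bash
cat > h.py <<'E'
from cell import telemetry, optics, env
import cv2,numpy as np
def ray(c,uv,z,T=None):
    E=c["extrinsics"] if T is None else T
    uv=np.atleast_2d(uv).astype(float)
    d=np.c_[(uv[:,0]-c["cx"])/c["fx"],-(uv[:,1]-c["cy"])/c["fy"],-np.ones(len(uv))]@E[:3,:3].T
    o=E[:3,3];return o+d*((z-o[2])/d[:,2])[:,None]
def mask(img,name):
    hsv=cv2.cvtColor(img,cv2.COLOR_BGR2HSV)
    lo,hi={"orange":((5,150,90),(22,255,255)),"green":((50,120,40),(75,255,255)),"blue":((100,120,40),(125,255,255)),"red":((0,120,100),(4,255,255))}[name]
    m=cv2.inRange(hsv,lo,hi)
    if name=="red": m|=cv2.inRange(hsv,(172,120,100),(180,255,255))
    return m
def blobs(m,amin=40):
    return [k for k in cv2.findContours(m,cv2.RETR_EXTERNAL,cv2.CHAIN_APPROX_NONE)[0] if cv2.contourArea(k)>amin]
def toolT():
    from scipy.spatial.transform import Rotation as R
    o=telemetry.get_obs();T=np.eye(4);T[:3,:3]=R.from_euler("xyz",o["tool_rot"],degrees=True).as_matrix();T[:3,3]=o["tool_pos"];return T
def go(x,y,z,yaw=None):
    T=toolT();d=T[:3,:3].T@(np.array([x,y,z])-T[:3,3])*100
    o=telemetry.get_obs();print("shift cm",d.round(2),"yaw now",o["tool_rot"].round(2),"pos",o["tool_pos"].round(4))
    if yaw is not None:
        t=-(yaw-o["tool_rot"][2]);print("twist",round((t+90)%180-90,1),"(mod 180)")
E
python3 - <<'E'
from h import *
c=optics.read_camera("top");im=c["img"]
for n,z in(("orange",.03),("blue",.03),("green",.022),("red",.055)):
    for k in blobs(mask(im,n),8):
        (p,wh,a)=cv2.minAreaRect(k);b=cv2.boxPoints((p,wh,a));M=cv2.moments(k)
        print(n,np.round(p),np.round(wh,1),ray(c,p,z).round(4)[0],"corners",ray(c,b,z)[:,:2].round(3).tolist())
im2=cv2.resize(im[60:260,60:560],None,fx=1.6,fy=1.6)
crop=cv2.resize(im[130:310,280:370],None,fx=5,fy=5,interpolation=cv2.INTER_CUBIC)[:600]
r=cv2.resize(im[140:240,65:240],None,fx=4,fy=4,interpolation=cv2.INTER_CUBIC)
cv2.imwrite("pics/ramp.png",r);cv2.imwrite("pics/feet.png",cv2.resize(im[145:305,290:350],None,fx=3.6,fy=3.6))
E
```

```text
orange [327. 230.] [16.4 23.8] [ 0.4706 -0.2009  0.03  ] corners [[0.446, -0.182], [0.497, -0.185], [0.495, -0.22], [0.445, -0.217]]
orange [324. 168.] [16.2 22.8] [ 0.6056 -0.1934  0.03  ] corners [[0.586, -0.17], [0.635, -0.184], [0.625, -0.217], [0.576, -0.203]]
orange [69. 12.] [3.  9.2] [0.963  0.3849 0.03  ] corners [[0.959, 0.395], [0.973, 0.379], [0.967, 0.375], [0.953, 0.391]]
orange [101.  10.] [8.9 4. ] [0.9672 0.3104 0.03  ] corners [[0.968, 0.322], [0.976, 0.318], [0.967, 0.299], [0.958, 0.303]]
orange [149.  12.] [ 4.4 24.8] [0.9635 0.2014 0.03  ] corners [[0.935, 0.21], [0.994, 0.203], [0.992, 0.193], [0.933, 0.2]]
orange [114.   2.] [ 3. 22.] [0.989  0.2827 0.03  ] corners [[0.993, 0.308], [0.993, 0.258], [0.985, 0.257], [0.985, 0.308]]
orange [40. 12.] [24.  9.] [0.9628 0.4487 0.03  ] corners [[0.992, 0.461], [0.992, 0.441], [0.934, 0.436], [0.934, 0.457]]
blue [314. 281.] [27.6 16.3] [ 0.3618 -0.173   0.03  ] corners [[0.387, -0.151], [0.393, -0.185], [0.336, -0.195], [0.331, -0.161]]
blue [151. 191.] [148.   74.6] [0.5513 0.1792 0.03  ] corners [[0.478, 0.339], [0.642, 0.34], [0.625, 0.017], [0.463, 0.022]]
green [420. 218.] [61.  60.6] [ 0.4989 -0.4005  0.022 ] corners [[0.444, -0.325], [0.574, -0.348], [0.554, -0.477], [0.425, -0.452]]
```

View pics/ramp.png

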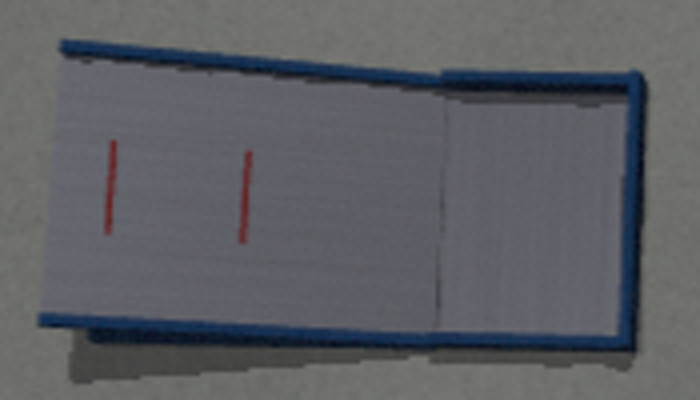

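View pics/feet.png

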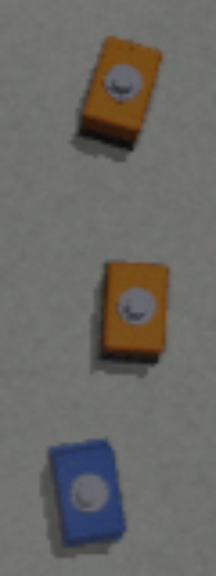

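The crops confirm two orange feet, each with a stud at its centre, at full-image pixels (323.9,168) and (327.8,230). The ramp stripes are at (92.8,186.8) and (126.5,189.3), and the pan end wall is on the right at about column 223.

```bash
python3 - <<'E'
from h import *
c=optics.read_camera("top")
print("studs",ray(c,[[323.9,168],[327.8,230]],.047).round(4))
a=ray(c,[92.75,186.75],.0586)[0];b=ray(c,[126.5,189.25],.0378)[0]
w=ray(c,[[223.75,158.75],[222,226.75]],.034)
d=a-b;m=w.mean(0);print("s122",a.round(3),"s58",b.round(3),np.linalg.norm(d[:2]),"endwall",w.round(3).tolist())
u=(a+b)[:2]/2-m[:2];print("dir stripes",np.degrees(np.arctan2(d[1],d[0])),"dir long",np.degrees(np.arctan2(u[1],u[0])),np.linalg.norm(u),"x90",((a+b)/2).round(4))
go(.606,-.194,.20,-16+90); go(.471,-.2,.2,-3.4+90)
cw=optics.read_camera("wrist");print({k:np.round(v,3).tolist() for k,v in cw.items() if k!="img"})
E
```

```text
studs [[ 0.6009 -0.1927  0.047 ]
 [ 0.4684 -0.2006  0.047 ]]
s122 [0.555 0.293 0.059] s58 [0.554 0.229 0.038] 0.064244178221024 endwall [[0.623, 0.023, 0.034], [0.475, 0.023, 0.034]]
dir stripes 89.18111279340727 dir long 88.75403373605933 0.2383989829696234 x90 [0.5541 0.2612 0.0482]
shift cm [-59.19  63.36   2.26] yaw now [1.800e+02 6.000e-02 6.704e+01] pos [0.2535 0.5982 0.2219]
twist -7.0 (mod 180)
shift cm [-65.01  51.17   2.26] yaw now [1.800e+02 6.000e-02 6.704e+01] pos [0.2535 0.5982 0.2219]
twist -19.6 (mod 180)
{'fx': 374.1, 'fy': 374.1, 'cx': 278.625, 'cy': 217.424, 'hand_eye': [[1.0, -0.001, -0.0, 0.001], [-0.001, -0.96, -0.279, -0.076], [-0.0, 0.279, -0.96, -0.163], [0.0, 0.0, 0.0, 1.0]]}
```

>>> arm_command(translation=[[-4.2, 4.5, 0], [-4.2, 4.5, 0], [-4.2, 4.5, 0], [-4.2, 4.5, 0], [-4.2, 4.5, 0], [-4.2, 4.5, 0], [-4.2, 4.5, 0], [-4.2, 4.5, 0], [-4.2, 4.5, 0], [-4.2, 4.5, 0]], twist=[0, 0, 0, 0, 0, 0, 0, 0, 0, 0], grip=100, force=15)

```text
time_s: 1.5
tool_pos: [0.5072, 0.0316, 0.2208]
tool_rot: [180.0, -0.2, 67.7]
force: [0.2, 0.2, 0.5]
grip_width: 0.0874
```

```bash
python3 -c "
from h import *
go(.603,-.193,.16,74)"
```

```text
shift cm [-17.16  17.38   6.02] yaw now [179.96  -0.24  67.68] pos [0.5072 0.0316 0.2208]
twist -6.3 (mod 180)
```

>>> arm_command(translation=[[-4.3, 4.4, 0], [-4.3, 4.4, 1], [-4.3, 4.4, 1], [-4.3, 4.4, 2], [0, 0, 1], [0, 0, 0]], twist=[0, 0, 0, 0, -6.3, 0])

```text
time_s: 2.25
tool_pos: [0.6046, -0.2001, 0.1704]
tool_rot: [179.8, -0.1, 73.7]
force: [0.6, -0.2, -0.1]
grip_width: 0.0868
```

```bash
cat > w.py <<'E'
from h import *
import sys
def wrist(name,z=.04):
    T=toolT();c=optics.read_camera("wrist");im=c["img"];cv2.imwrite(f"pics/{name}.png",im)
    W=T@c["hand_eye"]
    for k in blobs(mask(im,"orange"),300):
        p,wh,a=cv2.minAreaRect(k);b=ray(c,cv2.boxPoints((p,wh,a)),z,W)[:,:2]
        e=[b[1]-b[0],b[2]-b[1]];L=max(e,key=np.linalg.norm);print("px",np.round(p),np.round(wh),"at",b.mean(0).round(4),"size",[round(np.linalg.norm(x),4) for x in e],"yaw",np.degrees(np.arctan2(L[1],L[0])).round(1))
    return c,W
if __name__=="__main__":
    wrist(sys.argv[1],float(sys.argv[2]) if len(sys.argv)>2 else .04); go(.603,-.193,.16,74)
E
python3 w.py w1
```

```text
px [286. 201.] [60. 42.] at [ 0.6032 -0.1926] size [np.float64(0.0331), np.float64(0.0498)] yaw -15.0
px [224.  30.] [73. 49.] at [ 0.4707 -0.2003] size [np.float64(0.0344), np.float64(0.0469)] yaw -2.5
shift cm [ 0.69 -0.37  1.1 ] yaw now [ 1.7973e+02 -8.0000e-02  7.3680e+01] pos [ 0.6046 -0.2006  0.171 ]
twist -0.3 (mod 180)
```

View pics/w1.png

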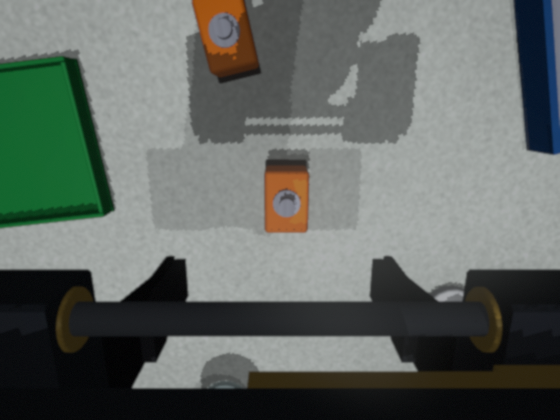

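>>> arm_command(translation=[[0.7, -0.3, 0.5], [0, 0, 5], [0, 0, 5], [0, 0, 4], [0, 0, 1.6], [0, 0, 0]], twist=[0, 0, 0, 0, 0, 0])

```text
time_s: 3.05
tool_pos: [0.61, -0.183, 0.0116]
tool_rot: [179.2, -0.5, 74.0]
force: [-0.9, 0.2, 0.3]
grip_width: 0.087
```

>>> arm_command(translation=[[0, 0, 0], [0, 0, 0], [0, 0, 0], [0, 0, 0]], twist=[0, 0, 0, 0], grip=0, force=15)

```text
time_s: 3.55
tool_pos: [0.6138, -0.184, 0.0173]
tool_rot: [178.6, -0.5, 74.0]
force: [0.4, -1.2, -0.0]
grip_width: 0.0548
```

>>> arm_command(translation=[[-0.6, -0.8, 0.7], [-0.4, 0, 0.1], [0, 0, 0], [0, 0, 0]], twist=[0, 0, 0, 0])

```text
time_s: 4.05
tool_pos: [0.6028, -0.1922, 0.0087]
tool_rot: [178.6, -0.6, 73.9]
force: [0.1, 0.7, 0.7]
grip_width: 0.0361
```

```bash
python3 -c "
from h import *
go(.603,-.193,.01,74);o=telemetry.get_obs();print(o)"
```

```text
shift cm [-0.07  0.05 -0.13] yaw now [178.62  -0.58  73.92] pos [ 0.6028 -0.1922  0.0087]
twist -0.1 (mod 180)
{'time_s': 4.05, 'qpos': array([ -9.59008634,  28.57260459,  31.5911451 , 100.23400695,
       -18.62030021,  54.93994711, 103.28797512]), 'joint_velocities': array([ 0.07035311,  0.06049365,  0.0017995 ,  0.00710252, -0.09848065,
        0.02495553,  0.04190637]), 'effort': array([ 3.55316112e-01, -4.70790875e+01,  8.56003851e+00, -2.51396209e+01,
        9.40060546e-02, -1.84544558e-01, -5.31040583e-03]), 'tool_pos': array([ 0.60280939, -0.19215366,  0.00865125]), 'tool_rot': array([178.61885801,  -0.58087319,  73.9166341 ]), 'force': array([0.11310513, 0.66399035, 0.68293842]), 'wrist_torque': array([ 0.16958077,  0.09254439, -0.00926802]), 'grip_width': 0.036146140336990464}
```

>>> arm_command(translation=[[0, 0, -5], [0, 0, -5], [0, 0, -4], [0, 0, 0], [0, 0, 0], [0, 0, 0], [0, 0, 0], [0, 0, 0]], twist=[0, 10.7, 10.7, 10.7, 10.7, 10.7, 10.7, 10.7])

```text
time_s: 5.05
tool_pos: [0.5972, -0.1902, 0.1503]
tool_rot: [-179.6, -1.1, -1.6]
force: [-0.5, -0.0, -1.6]
grip_width: 0.0361
```

```bash
python3 -c "
from h import *
go(.554,.262,.14,-1)"
```

```text
shift cm [ -5.56 -45.08   1.23] yaw now [-179.61   -1.1    -1.55] pos [ 0.5972 -0.1902  0.1503]
twist -0.6 (mod 180)
```

>>> arm_command(translation=[[-0.7, -6, 0], [-0.7, -6, 0], [-0.7, -6, 0], [-0.7, -6, 0.3], [-0.7, -6, 0.3], [-0.7, -6, 0.3], [-0.7, -6, 0.3], [-0.6, -3, 0], [0, 0, 0]], twist=[0, 0, 0, 0, 0, 0, 0, -0.6, 0])

```text
time_s: 6.18
tool_pos: [0.5516, 0.2754, 0.1361]
tool_rot: [-179.8, -0.9, -1.1]
force: [-0.1, -0.8, -1.2]
grip_width: 0.0361
```

```bash
python3 -c "
from w import *
c,W=wrist('w2',.05)
go(.554,.262,.14,-1)"
```

```text
px [279. 352.] [31. 84.] at [0.5523 0.1725] size [np.float64(0.064), np.float64(0.0278)] yaw -1.6
px [279. 265.] [92. 70.] at [0.5535 0.244 ] size [np.float64(0.0543), np.float64(0.0643)] yaw -1.3
shift cm [ 0.23  1.14 -0.39] yaw now [-179.81   -0.87   -1.19] pos [0.552  0.2735 0.1361]
twist -0.2 (mod 180)
```

View pics/w2.png

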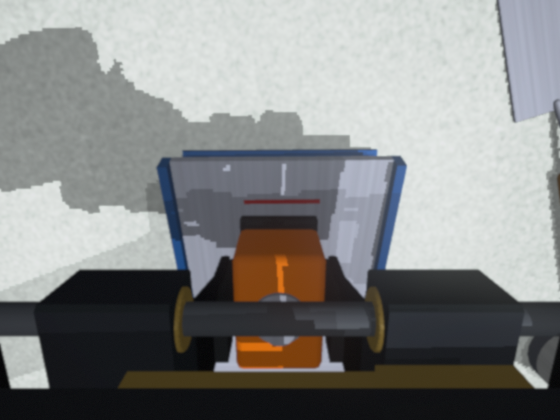

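>>> arm_command(translation=[[0.2, 1.0, 2.5], [0, 0, 2.5], [0, 0, 1.5], [0, 0, 0.2]], twist=[0, 0, 0, 0], force=8)

```text
time_s: 6.72
tool_pos: [0.5574, 0.2556, 0.0684]
tool_rot: [-179.9, -1.0, -1.7]
force: [-1.0, 0.7, -1.6]
grip_width: 0.0359
```

```bash
python3 -c "
from w import *
go(.554,.262,.063,-1)"
```

```text
shift cm [-0.37 -0.63  0.53] yaw now [-179.93   -0.97   -1.71] pos [0.5574 0.2556 0.0684]
twist -0.7 (mod 180)
```

>>> arm_command(translation=[[-0.3, -0.6, 0], [0, 0, 0.4], [0, 0, 0.3], [0, 0, 0.2]], twist=[-0.7, 0, 0, 0], force=5)

```text
time_s: 7.22
tool_pos: [0.5561, 0.2607, 0.0617]
tool_rot: [-179.9, -1.1, -1.0]
force: [-1.0, -2.2, 1.9]
grip_width: 0.0358
```

>>> arm_command(translation=[[0, 0, 0.3], [0, 0, 0.3]], twist=[0, 0])

```text
time_s: 7.48
tool_pos: [0.5565, 0.2597, 0.0558]
tool_rot: [-180.0, -1.1, -1.1]
force: [-0.1, -2.7, 5.7]
grip_width: 0.036
```

>>> arm_command(translation=[[0, 0, 0], [0, 0, 0], [0, 0, 0]], twist=[0, 0, 0], grip=85)

```text
time_s: 7.85
tool_pos: [0.557, 0.2621, 0.0557]
tool_rot: [-179.8, -1.2, -1.0]
force: [0.0, -0.5, 0.4]
grip_width: 0.0586
```

```bash
python3 -c "
from w import *
c,W=wrist('w3',.07);s=optics.read_camera('side')['img'];cv2.imwrite('pics/s3.png',np.hstack([cv2.resize(c['img'],(400,300)),cv2.resize(s,(400,300))]))
go(.554,.262,.063,-1)"
```

```text
px [278. 354.] [36. 83.] at [0.5571 0.2301] size [np.float64(0.0377), np.float64(0.0194)] yaw -1.7
px [278. 270.] [62. 92.] at [0.5576 0.2719] size [np.float64(0.0387), np.float64(0.0291)] yaw -1.4
shift cm [-0.28  0.   -0.73] yaw now [-179.82   -1.2    -1.01] pos [0.557  0.262  0.0557]
twist -0.0 (mod 180)
```

View pics/s3.png

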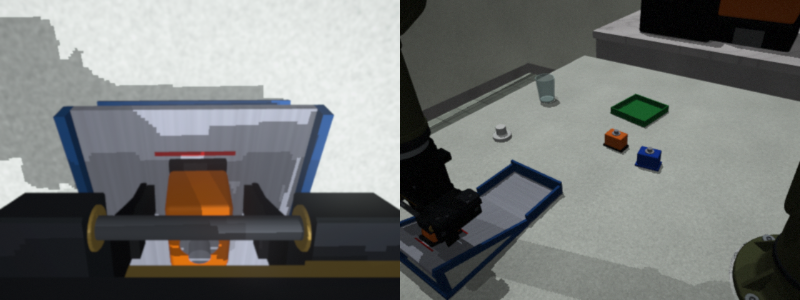

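The wrist view shows the fingers clear and the foot still on the bed at the upper stripe. I'll wait a moment and check that it stays put.

>>> arm_command(translation=[[0, 0, 0], [0, 0, 0], [0, 0, 0], [0, 0, 0], [0, 0, 0]], twist=[0, 0, 0, 0, 0], grip=85)

```text
time_s: 8.57
tool_pos: [0.557, 0.2622, 0.0558]
tool_rot: [-179.8, -1.2, -1.0]
force: [0.7, 0.4, 0.5]
grip_width: 0.0738
```

```bash
python3 -c "
from w import *
c,W=wrist('w4',.07)
go(.557,.262,.056,-1)"
```

```text
px [278. 354.] [36. 83.] at [0.5572 0.2301] size [np.float64(0.0378), np.float64(0.0194)] yaw -1.7
px [278. 270.] [62. 93.] at [0.5579 0.2719] size [np.float64(0.0391), np.float64(0.0291)] yaw -1.4
shift cm [-0.    0.02 -0.02] yaw now [-179.8    -1.22   -1.01] pos [0.557  0.2622 0.0558]
twist -0.0 (mod 180)
```

The foot didn't move at all in the 0.7 s, so this is the grippy one. I'll regrip it and carry it to the tray.

>>> arm_command(translation=[[0, 0, 0], [0, 0, 0], [0, 0, 0], [0, 0, 0], [0, 0, 0]], twist=[0, 0, 0, 0, 0], grip=0, force=15)

```text
time_s: 9.25
tool_pos: [0.557, 0.2621, 0.0558]
tool_rot: [-179.8, -1.2, -1.0]
force: [0.2, 0.2, -0.6]
grip_width: 0.0361
```

>>> arm_command(translation=[[0, 0, -3], [0, 0, -4], [0, 0, -3], [-0.5, 6, 0], [-0.5, 6, 0], [-0.5, 6, 0], [-0.5, 6, 0], [-0.5, 6, 0], [-0.5, 6, 0], [-0.5, 6, 0]], twist=[0, 0, 0, 0, 0, 0, 0, 0, 0, 0])

```text
time_s: 10.5
tool_pos: [0.5122, -0.1631, 0.1553]
tool_rot: [-179.7, -1.3, -0.3]
force: [0.9, 0.6, -1.5]
grip_width: 0.0361
```

```bash
python3 -c "
from w import *
print(telemetry.get_obs()['grip_width'])
go(.499,-.4,.12,-10)"
```

```text
0.03613312030998302
shift cm [-1.29 23.71  3.37] yaw now [-179.68   -1.29   -0.28] pos [ 0.5122 -0.1631  0.1553]
twist 9.7 (mod 180)
```

>>> arm_command(translation=[[-0.3, 6, 0], [-0.3, 6, 0], [-0.3, 6, 1], [-0.3, 5, 1], [0, 0, 1.5], [0, 0, 0]], twist=[0, 0, 0, 0, 9.7, 0])

```text
time_s: 11.25
tool_pos: [0.495, -0.4062, 0.1167]
tool_rot: [-179.5, -1.2, -10.6]
force: [-0.4, 0.9, -1.5]
grip_width: 0.0362
```

```bash
python3 -c "
from w import *
c,W=wrist('w5',.07)
for k in blobs(mask(c['img'],'green'),500): print(cv2.boundingRect(k))
go(.499,-.4,.03,-10)"
```

```text
px [279. 354.] [36. 82.] at [ 0.4832 -0.4812] size [np.float64(0.0525), np.float64(0.0272)] yaw -11.3
px [279. 270.] [62. 93.] at [ 0.494  -0.4236] size [np.float64(0.0552), np.float64(0.0407)] yaw -10.0
(185, 119, 191, 175)
shift cm [ 0.08 -0.73  8.79] yaw now [-179.64   -1.27  -10.54] pos [ 0.4949 -0.4072  0.1178]
twist -0.5 (mod 180)
```

View pics/w5.png

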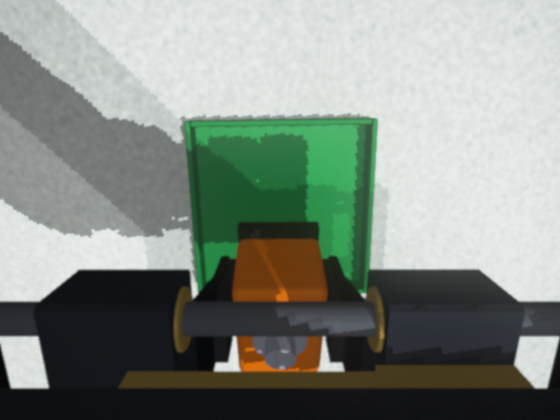

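The foot is held tilted above the tray and laterally centred: foot at column 279, tray middle at 281.

>>> arm_command(translation=[[0, -0.7, 3], [0, 0, 3], [0, 0, 2.7], [0, 0, 0.5]], twist=[0, 0, 0, 0])

```text
time_s: 11.8
tool_pos: [0.5037, -0.3968, 0.028]
tool_rot: [-179.7, -1.7, -9.4]
force: [-0.2, 0.2, -1.5]
grip_width: 0.0362
```

>>> arm_command(translation=[[0, 0, 0.3], [0, 0, 0.3], [0, 0, 0.3]], twist=[0, 0, 0], force=5)

```text
time_s: 12.18
tool_pos: [0.5065, -0.3971, 0.0222]
tool_rot: [-179.7, -2.0, -9.2]
force: [-0.7, -0.3, -1.3]
grip_width: 0.0362
```

>>> arm_command(translation=[[-0.4, 0, 0.4], [0, 0, 0.4], [0, 0, 0.3]], twist=[0, 0, 0])

```text
time_s: 12.55
tool_pos: [0.5054, -0.3948, 0.0124]
tool_rot: [-179.5, -2.2, -9.1]
force: [0.8, 4.4, 3.1]
grip_width: 0.0361
```

>>> arm_command(translation=[[0, 0, 0], [0, 0, 0], [0, 0, 0], [0, 0, 0], [0, 0, 0]], twist=[0, 0, 0, 0, 0], grip=75)

```text
time_s: 13.18
tool_pos: [0.5034, -0.3975, 0.0118]
tool_rot: [-179.8, -2.1, -9.2]
force: [-0.1, 0.4, 0.2]
grip_width: 0.0643
```

>>> arm_command(translation=[[0, 0, -3], [0, 0, -5], [0, 0, -5], [0, -4, 0], [0, -5, 0], [0, -4, 0]], twist=[0, 0, 0, 0, 0, 0], grip=100)

```text
time_s: 13.92
tool_pos: [0.5181, -0.2711, 0.1467]
tool_rot: [-179.9, -2.2, -9.7]
force: [1.0, 0.9, 0.0]
grip_width: 0.0868
```

```bash
python3 -c "
from w import *
c,W=wrist('w6',.044)
t=optics.read_camera('top')
for k in blobs(mask(t['img'],'orange'),60):
    p=cv2.minAreaRect(k);print(p,ray(t,p[0],.035)[0])
cv2.imwrite('pics/t6.png',np.hstack([cv2.resize(c['img'],(400,300)),cv2.resize(t['img'][150:300,290:490],(400,300))]))
go(.4695,-.2,.16,-3+90)"
```

```text
px [284. 354.] [35. 42.] at [ 0.5073 -0.3883] size [np.float64(0.0342), np.float64(0.0338)] yaw -11.1
px [189. 131.] [51. 77.] at [ 0.4723 -0.2003] size [np.float64(0.0521), np.float64(0.034)] yaw -2.8
((424.3108215332031, 214.13511657714844), (16.439897537231445, 16.27549934387207), 9.462322235107422) [ 0.50511609 -0.40636085  0.035     ]
((40.5, 12.0), (24.0, 9.0), 90.0) [0.95985265 0.44594895 0.035     ]
shift cm [-5.98 -5.75 -1.61] yaw now [-179.74   -2.1    -9.28] pos [ 0.5198 -0.2664  0.1459]
twist 83.7 (mod 180)
```

View pics/t6.png

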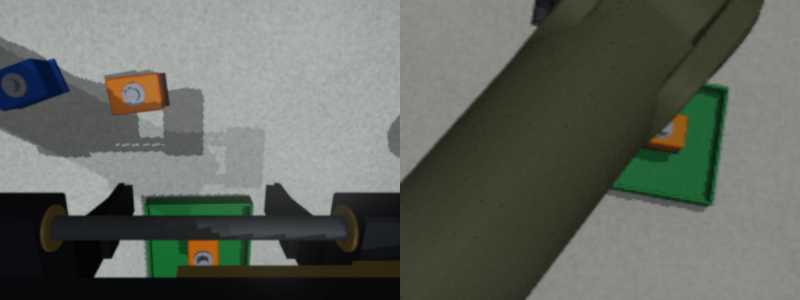

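The first foot stands level in the tray near its centre, about (0.505,-0.40). The second is at (0.472,-0.200) with yaw -3, next to the blue one.

>>> arm_command(translation=[[-3, -2.9, 0], [-3, -2.9, 0], [0, 0, 0], [0, 0, 0], [0, 0, 0], [0, 0, 0], [0, 0, 0], [0, 0, 0], [0, 0, 0]], twist=[0, 10.5, 10.5, 10.5, 10.5, 10.5, 10.5, 10.5, 10.5])

```text
time_s: 15.15
tool_pos: [0.4715, -0.2108, 0.1456]
tool_rot: [-177.8, -0.0, -93.4]
force: [-0.4, -0.1, 0.4]
grip_width: 0.0873
```

```bash
python3 -c "
from w import *
c,W=wrist('w7',.04)
go(.471,-.2005,.01,-93);print(telemetry.get_obs()['qpos'])"
```

```text
px [266. 221.] [45. 65.] at [ 0.4719 -0.2007] size [np.float64(0.0504), np.float64(0.033)] yaw -4.7
px [530. 160.] [64. 51.] at [ 0.5065 -0.3937] size [np.float64(0.0361), np.float64(0.046)] yaw -99.0
shift cm [-1.05  0.64 13.54] yaw now [-1.7777e+02 -3.0000e-02 -9.3700e+01] pos [ 0.4715 -0.211   0.1456]
twist -0.7 (mod 180)
[-43.63165074   5.9152836   69.43375586 111.19315415  -7.00985357
  64.79100806 -65.21963339]
```

>>> arm_command(translation=[[-1.0, 0.2, 2], [0, 0, 2]], twist=[0, 0])

```text
time_s: 15.45
tool_pos: [0.4729, -0.2026, 0.1063]
tool_rot: [-177.5, -0.0, -93.5]
force: [0.6, 0.4, -0.3]
grip_width: 0.087
```

```bash
python3 -c "
from w import *
go(.471,-.2005,.01,-94);print(telemetry.get_obs()['qpos'])"
```

```text
shift cm [-0.2   0.62  9.61] yaw now [-1.775e+02 -1.000e-02 -9.352e+01] pos [ 0.4729 -0.2026  0.1063]
twist 0.5 (mod 180)
[-41.48960554  10.06803978  67.88953637 114.10491773 -11.83914277
  60.25642308 -61.8910638 ]
```

>>> arm_command(translation=[[-0.2, 0.3, 4], [0, 0.2, 4], [0, 0.1, 1.3], [0, 0, 0.3]], twist=[0, 0, 0, 0])

```text
time_s: 15.95
tool_pos: [0.4715, -0.203, 0.008]
tool_rot: [-177.4, -0.1, -93.1]
force: [0.7, -0.4, 1.0]
grip_width: 0.0873
```

```bash
python3 -c "
from w import *
go(.471,-.2005,.009,-94);print(telemetry.get_obs()['qpos'])"
```

```text
shift cm [-0.25  0.05 -0.11] yaw now [-1.7744e+02 -1.2000e-01 -9.3120e+01] pos [ 0.4715 -0.203   0.008 ]
twist 0.9 (mod 180)
[-31.31476574  21.17540029  59.457451   118.75301312 -25.02224753
  50.3673343  -50.98548792]
```

>>> arm_command(translation=[[-0.2, 0, 0], [0, 0, 0], [0, 0, 0], [0, 0, 0], [0, 0, 0], [0, 0, 0]], twist=[0, 0, 0, 0, 0, 0], grip=0, force=15)

```text
time_s: 16.7
tool_pos: [0.475, -0.2014, 0.012]
tool_rot: [-177.0, -0.1, -93.0]
force: [-0.1, 0.4, 0.0]
grip_width: 0.0358
```

>>> arm_command(translation=[[0, 0, -3], [0, 0, -4], [0, 0, -2], [0, 0, 0], [0, 0, 0], [0, 0, 0], [0, 0, 0], [0, 0, 0], [0, 0, 0], [0, 0, 0]], twist=[0, -10.2, -10.2, -10.2, -10.2, -10.2, -10.2, -10.2, -10.2, -10.2])

```text
time_s: 17.95
tool_pos: [0.4662, -0.2001, 0.1016]
tool_rot: [179.8, -2.6, 1.7]
force: [-0.7, 0.6, -2.0]
grip_width: 0.036
```

```bash
python3 -c "
from w import *
go(.554,.262,.14,-1);print(telemetry.get_obs()['qpos'])"
```

```text
shift cm [ 10.35 -45.91  -3.56] yaw now [179.78  -2.56   1.74] pos [ 0.4662 -0.2001  0.1016]
twist 2.7 (mod 180)
[-30.95364713   6.1987083   54.95628595 115.15170388  -6.97270776
  59.05323289  28.94883799]
```

>>> arm_command(translation=[[1.3, -5, -2], [1.3, -6, -2], [1.3, -6, 0], [1.3, -6, 0], [1.3, -6, 0], [1.3, -6, 0], [1.3, -6, 0], [0, -2, 0], [0, 0, 0]], twist=[0, 0, 2.5, 0, 0, 0, 0, 0, 0])

```text
time_s: 19.08
tool_pos: [0.5544, 0.2379, 0.1424]
tool_rot: [179.8, -2.4, -1.1]
force: [0.5, -0.5, -1.2]
grip_width: 0.0359
```

```bash
python3 -c "
from w import *
go(.554,.262,.075,-1);print(telemetry.get_obs()['qpos'])"
```

```text
shift cm [-0.37 -2.43  6.72] yaw now [179.83  -2.4   -1.11] pos [0.5544 0.2379 0.1424]
twist -0.1 (mod 180)
[-56.70963875  15.83789254  35.56798753  99.09418546  -8.78889952
  66.00812633 -20.02287172]
```

>>> arm_command(translation=[[-0.3, -2.4, 1], [0, 0, 3], [0, 0, 2], [0, 0, 0.5]], twist=[0, 0, 0, 0], force=8)

```text
time_s: 19.58
tool_pos: [0.554, 0.2596, 0.0744]
tool_rot: [179.9, -2.3, -1.5]
force: [-0.5, -0.7, -1.6]
grip_width: 0.0363
```

```bash
python3 -c "
from w import *
go(.554,.262,.065,-1)"
```

```text
shift cm [-0.05 -0.24  0.94] yaw now [179.87  -2.34  -1.53] pos [0.554  0.2596 0.0744]
twist -0.5 (mod 180)
```

>>> arm_command(translation=[[0, -0.2, 0.5], [0, 0, 0.4], [0, 0, 0.3], [0, 0, 0.3]], twist=[-0.5, 0, 0, 0], force=5)

```text
time_s: 20.08
tool_pos: [0.5568, 0.2607, 0.0613]
tool_rot: [180.0, -2.5, -1.2]
force: [-0.8, -0.4, 1.5]
grip_width: 0.036
```

>>> arm_command(translation=[[0, 0, 0.3]], twist=[0])

```text
time_s: 20.2
tool_pos: [0.5579, 0.2607, 0.0592]
tool_rot: [180.0, -2.6, -1.2]
force: [-0.6, -1.8, 6.3]
grip_width: 0.0369
```

>>> arm_command(translation=[[0, 0, 0], [0, 0, 0], [0, 0, 0], [0, 0, 0], [0, 0, 0], [0, 0, -3], [0, 0, -5], [0, 0, -5], [0, -5, 0], [0, -5, 0]], twist=[0, 0, 0, 0, 0, 0, 0, 0, 0, 0], grip=85)

```text
time_s: 21.45
tool_pos: [0.5551, 0.3588, 0.1936]
tool_rot: [-179.9, -2.6, -1.7]
force: [0.5, 0.9, -0.5]
grip_width: 0.0741
```

```bash
python3 -c "
from w import *
t=optics.read_camera('top');s=optics.read_camera('side')
for k in blobs(mask(t['img'],'orange'),60):
    p=cv2.minAreaRect(k);print(p,ray(t,p[0],.038)[0])
cv2.imwrite('pics/t8.png',np.hstack([cv2.resize(t['img'][100:300],(560,280))[:, :400],cv2.resize(s['img'][100:],(400,280))]))
"
```

```text
((420.4189147949219, 213.4864959716797), (24.00225257873535, 15.946702003479004), 9.462322235107422) [ 0.50602043 -0.39734075  0.038     ]
((205.5, 188.5), (15.0, 23.0), 90.0) [0.55648767 0.05974907 0.038     ]
((40.5, 12.0), (24.0, 9.0), 90.0) [0.95810113 0.44429275 0.038     ]
```

View pics/t8.png

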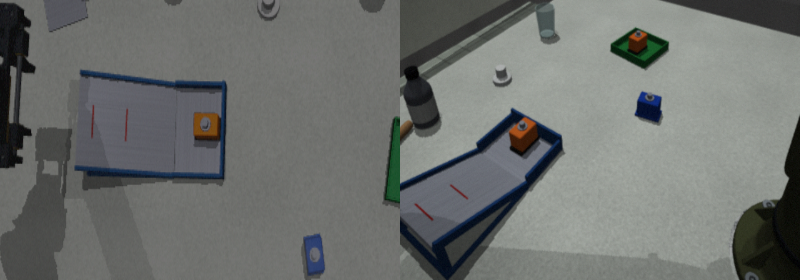

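The second foot slid down and lies flat in the pan, at ramp x of about -0.11. The first stands in the tray about 8 mm from its centre, and the arm is clear of everything.

```bash
python3 -c "
from cell import env
print(env.sign_off())"
```

```text
the job is handed in; nothing more can be done
None
```

The job is done and handed in at about 21.5 s on the robot clock, against the 69 s limit. `sign_off` reports no verdict, so success rests on my own checks below.

- **Grippy foot:** the foot that started farther from the robot (x = 0.60) did not move in the 0.7 s I watched it on the ramp after letting go. I picked it off and set it in the green tray. The last top view puts it about 8 mm from the tray centre, and the side view shows it upright.
- **Slick foot:** the nearer foot (x = 0.47) slid down by itself once released. It lies level in the catch pan at ramp x of about -0.11 m, and I did not touch it there.
- **At hand-in:** the gripper was empty and clear of everything, about 0.19 m up beyond the ramp's high end. The final check was one top and one side picture taken about half a second after the arm lifted away, and I did not measure the feet's tilt.

**Things that ran off plan:** the arm drifted about 1 cm as I first closed on a foot, so I corrected it before the grip closed. Joint 3 came within 2 degrees of its limit (69.4 of 71.16) before the second pick, then moved away from it.

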